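Test a plug-in relay on a hold-to-test selector

ROBOT

A 6-joint arm with a two-finger parallel gripper is mounted at the origin on the work surface. World frame = base frame: x ahead of the robot, y to its left, z up, the work surface at z = 0. Lengths are in m, angles in rad, forces in N, time in s.
With the tool pointing down it reaches from about 0.35 to 0.85 m from the base axis. Payload 8.1 kg.
Tool frame: the origin (TCP) lies on the mounting face of the last link; the fingertips stand 186 mm ahead of it and the grasp point (between the pads) lies 167 mm ahead of it; z points along the fingers, y is the line along which they close (so a half turn about z gives the same grasp; the last joint's range is limited). The gripper opens to 93 mm and grips with 3 to 60 N. Pads are 15 mm wide; open, the fingers measure 128 mm over their backs; the gripper's body (75 mm by 188 mm) begins 65 mm behind the grasp point.
Start: joints at [-1.218, 0.13, 1.488, -0, 1.523, -0.085], TCP at [0.254, -0.543, 0.405] pointing down, gripper open.
Joint ranges: [-2.96, 2.96], [-0.89, 2.26], [0.02, 2.5], [-1.34, 4.48], [0, 2.73], [-2.66, 2.66]. Speed limits (rad/s): [2.39, 2.39, 2.79, 3.14, 3.14, 3.14].

INTERFACE

Orientations are given as a rotation vector (axis times angle).
In Python, from plant import * gives the robot as it stands. The module is installed in compiled form; this text tells all that it offers.
- The arm moves only by the tool arm_command, never from a script. Its argument "increments" is a list of rows, each a list of 6 numbers: the shift along the tool's x, y, z in units of 0.2 m (1.0 is 0.2 m), then the turn, a rotation vector about the tool's x, y, z in units of pi rad (1.0 is pi rad). A call has exactly 5 rows; each row is the pose to reach, as a shift and turn from the pose commanded when the call began, along the tool's axes at that moment, turning the shorter way round; what a row does not reach only later rows make up. A row lasts 1/8 s, in which the tool goes at most 62.5 mm and 10.7 degrees, less where a joint would pass 70% of its speed; a pose out of reach is approached as far as the arm can. A call with a number of a shift or a turn outside -1 to 1 is refused whole. A call with a gripper value outside its range is refused whole. "fingers" is the closure, from -1 (fully open) to 1 (shut), set as the call begins (left out, the last holds). The fingers move at their own pace and stop on an object; "force" is the grip in N (left out, the last holds). Time passes only in rows, so rows that repeat a pose let the fingers close, or fill a call up. It gives the time, the measured TCP pose, the force, the opening and the grip force at its end, in the units of the state.
- read_state(): the state, without advancing time (a new reading comes with each control period).
- read_camera(name): name is "scene" or "top"; returns a dict with "image" (480x640x3 uint8, red, green, blue), "fx", "fy", "cx", "cy" (pixels), "T" (4x4, takes a point from camera to world coordinates). Camera axes: x right, y down, z forward; pixel columns grow to the right and rows downward; lengths in m; the calibration is good to about 2 mm. A picture is of the moment at which its call begins. There is no depth.
- close_job(): hands the job in; it is judged then, once.
The state is a dict: "t": time; "q": joint angles; "dq": joint speeds; "joint_torque": joint torques, N m; "tool_pos": TCP position; "orientation": TCP orientation; "force": force on the tool from outside, world axes, zero at the start; "wrist_torque": the same for the moment, N m; "opening": finger opening in m; "gripper_force": force on a finger pad.
Only numpy, scipy, OpenCV 4.12 (cv2) and the standard library are available. Lean on these libraries where they do the work, as an engineer would, in place of code of your own. Each camera call takes 0.05 s, during which the arm holds its last target. There are 200 camera calls.

TASK

Handling the plug-in relay gently and without dropping it, because its case cracks easily, seat it upright and fully down in the tester's rectangular socket and let go of it. Then grip the tester's bar knob, turn it clockwise (seen from above) three clicks to its third stop and no further, and hold it there: it springs back if released, so finish still gripping the knob at the third stop. Leave the other things on the bench where they are.

Things in the scene. Friction and masses are not known exactly. Their poses are not given: they have to be found in the camera images.
- relay_mid (a point): Relay: upright block 40 mm (its x) by 26 mm (its y) by 40 mm tall, white ceramic case on a 9 mm grey foot, steel tab on top, about 45 g, loose on the bench. Point: its centre. Grip across the 26 mm, near the top (seated, the lowest 10 mm are inside the rim). 8 N of grip is plenty; it cracks at 35 N of squeeze (both fingers' force added) or of knock on the tester. Fits either way round.
- tester: Fixed grey box, 130 mm (its x, front to back) by 250 mm (its y) by 50 mm high, on the bench. Origin under its centre. On its flat top: the socket 60 mm to -y of the centre, the selector knob 60 mm to +y. z up.
- socket (a point): Centre of the socket's floor, which is the tester's top; axes as the tester's. The socket is a black rim 10 mm high and 5 mm thick, open upward, inside 31 mm along x by 45 mm along y: the relay's long side goes along this frame's y. When seated, the relay's centre is 20 mm above this point.
- selector_grip (a point): Selector: black bar 46 mm long (x), 14 mm thick (y, grip across it), top 96 mm above the bench, on a disc 48 mm wide whose top is 64 mm above the bench. Point: on the vertical turning axis, 10 mm below the bar's top. The frame turns with the knob; the pointer line is at the bar's -x end. At home the bar lies along the tester's x, pointer towards the robot.
- selector (a joint): Knob angle, rad, clockwise from above; starts at home = 0. Stops each 24 deg: 0.419, 0.838, third 1.257, 1.676, end 2.094; a black tick marks each, the first marks home. A spring of 0.12 N m pulls it home over the clicks (ripple of 0.08 N m, stiffest a quarter step past a stop, easiest a quarter step before): no stop holds by itself. Peak 0.22 N m; 25 N of grip does not slip.
- capacitor: Bystander: upright aluminium can, 35 mm across, 54 mm tall, loose. Origin under its centre.
- transformer: Bystander: small transformer, 60 x 42 mm, 42 mm tall, dark core with a yellowish winding on a steel foot, loose. Origin under its centre.
- screwdriver: Bystander: screwdriver 160 mm long, lying along its x, loose. Origin under its middle.
- solder_spool: Bystander: standing wire spool, 54 mm across, 40 mm tall, loose. Origin under its centre.
- flux_jar: Bystander: small amber jar, 44 mm across, 45 mm tall, loose. Origin under its centre.
- parts_tray: Bystander: grey divided tray, 90 x 130 x 22 mm, loose. Origin under its centre.
Things that resemble listed ones, but are neither listed nor needed, are in the scene too. What is shaped like the part that bears relay_mid but blue or green is not meant.

How it is judged:
By the outcome, as a careful person would: the job done as asked, in the order asked, and still so for the second after the job is handed in, while the arm keeps its last pose, push and grip.
It also fails if it takes over 58 s, if anything falls off the work surface, if the arm or the gripper's body presses on something with over 40 N, if the wrist force passes 120 N, or if a joint passes its speed limit or range.

## Working session

There is one attempt and no reset: what is moved stays moved. The work goes in short steps, Python scripts to look and compute and a tool call to move; the robot and the scene stay as the last step left them, time stands still between calls to the robot, and variables do not carry over. Pictures are saved under pics/ and viewed, at most 10 in all, crops included, and the job is handed in when it is done.

Besides the shell and the picture viewer there is one more tool, called after "Call:" as name([rows], argument=value, ...), one row to a line, values as JSON. arm_command: Moves the arm, as the interface text tells. Shifts and turns lie within -1 to 1; 1 stands for 0.2 m of shift or pi rad of turn. Its arguments: {"type":"object","properties":{"increments":{"type":"array","items":{"type":"array","items":{"type":"number","minimum":-1,"maximum":1}}},"fingers":{"type":"number"},"force":{"type":"number"}},"required":["increments"]}

```bash
mkdir -p pics
cat > h.py <<'E'
from plant import *
import numpy as np, cv2
from scipy.spatial.transform import Rotation as R
def snap(name,fn,crop=None,s=1):
    c=read_camera(name); im=c["image"][:,:,::-1]
    if crop: x0,y0,x1,y1=crop; im=im[y0:y1,x0:x1]
    im=cv2.resize(im,None,fx=s,fy=s,interpolation=cv2.INTER_CUBIC)
    cv2.imwrite("pics/"+fn,im); return c
def p2w(c,u,v,z):
    d=c["T"][:3,:3]@np.array([(u-c["cx"])/c["fx"],(v-c["cy"])/c["fy"],1]); o=c["T"][:3,3]
    return o+d*(z-o[2])/d[2]
def w2p(c,p):
    q=c["T"][:3,:3].T@(np.array(p)-c["T"][:3,3]); return c["fx"]*q[0]/q[2]+c["cx"],c["fy"]*q[1]/q[2]+c["cy"]
def delta(pos,yaw,):
    "rows in tool axes to TCP pos, tool down, with tool y axis at yaw (world angle)"
    s=read_state(); Rc=R.from_rotvec(s["orientation"])
    y=np.array([np.cos(yaw),np.sin(yaw),0]); z=np.array([0,0,-1.]); x=np.cross(y,z)
    Rt=R.from_matrix(np.c_[x,y,z])
    return np.round(Rc.inv().apply(np.array(pos)-s["tool_pos"])/.2,4), np.round((Rc.inv()*Rt).as_rotvec()/np.pi,4)
E
python3 - <<'E'
from h import *
np.set_printoptions(precision=4,suppress=True)
for n in("scene","top"):
    c=snap(n,n+"0.png"); print(n,c["fx"],c["cx"],c["cy"],c["T"])
s=read_state();print(s);print(R.from_rotvec(s["orientation"]).as_matrix())
E
```

```text
scene 516.3677500752979 324.79653023957854 238.68178764718024 [[ 0.5104  0.6916 -0.511   1.156 ]
 [ 0.8598 -0.3993  0.3183 -0.2808]
 [ 0.0161 -0.6018 -0.7985  0.9574]
 [ 0.      0.      0.      1.    ]]
top 589.6496204362409 319.84823622814247 232.971347093534 [[-0.0301 -0.986   0.1639  0.3518]
 [-0.9994  0.0268 -0.0218  0.0736]
 [ 0.0171 -0.1645 -0.9862  1.4249]
 [ 0.      0.      0.      1.    ]]
{'t': 0.1, 'q': array([-1.2184,  0.1311,  1.4892, -0.    ,  1.523 , -0.0854]), 'dq': array([-0.0003, -0.001 , -0.0031, -0.    , -0.0022, -0.0008]), 'joint_torque': array([  0.0013, -56.1342, -49.3095,   0.077 ,   0.029 ,  -0.    ]), 'tool_pos': array([ 0.2543, -0.5432,  0.4038]), 'orientation': array([-3.065 , -0.6818,  0.0004]), 'force': array([ 0.7147, -1.0141,  0.068 ]), 'wrist_torque': array([ 0.0632, -0.0363, -0.0719]), 'gripper_force': 0.0, 'opening': 0.09320640475264926}
[[ 0.9057  0.4239 -0.0006]
 [ 0.4239 -0.9057  0.0015]
 [ 0.0001 -0.0017 -1.    ]]
```

View pics/top0.png

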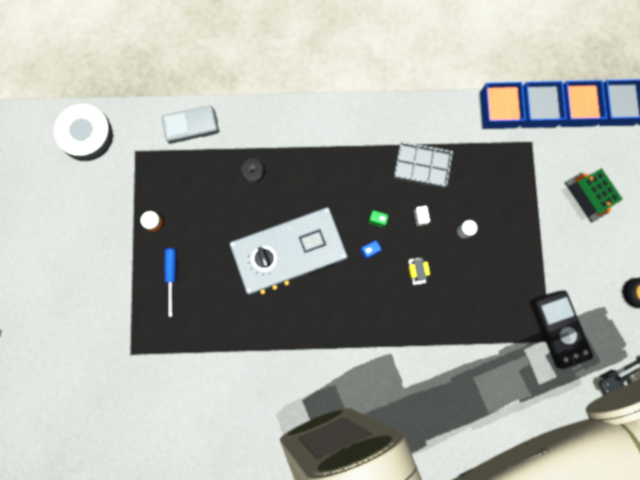

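View pics/scene0.png

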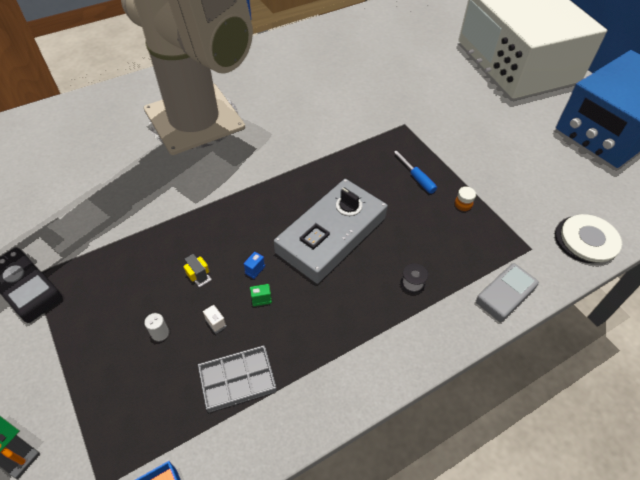

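The top view shows a white block at (423,215). Other things it could be taken for are the green block (379,218), the blue block (371,249) and the round capacitor (468,229). I pick the white one by its description. The tester is at about (288,250), with the socket at (313,240) and the knob at (263,258). In the scene view the relay is at (214,319). Next is a close crop.

Run:
```python
from h import *
a=cv2.imread("pics/top0.png");b=cv2.imread("pics/scene0.png")
def cr(i,x,y,w,h,s): return cv2.resize(i[y:y+h,x:x+w],None,fx=s,fy=s,interpolation=cv2.INTER_CUBIC)
t=cr(a,398,195,50,40,8); u=cr(b,190,298,50,40,8)
cv2.imwrite("pics/relay.png",np.hstack([t,u]))
cv2.imwrite("pics/tester.png",cr(a,225,200,130,100,6))
```

```text
(no output)
```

View pics/relay.png

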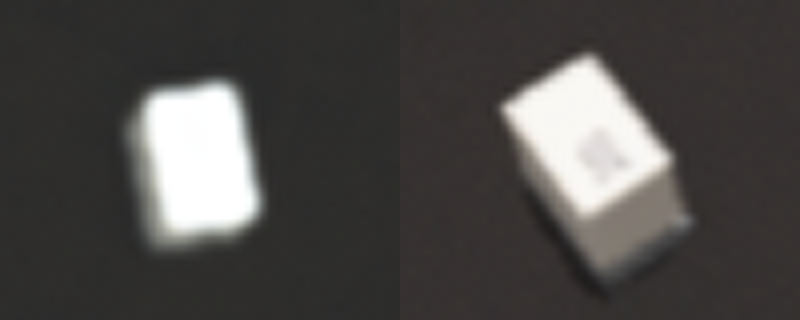

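View pics/tester.png

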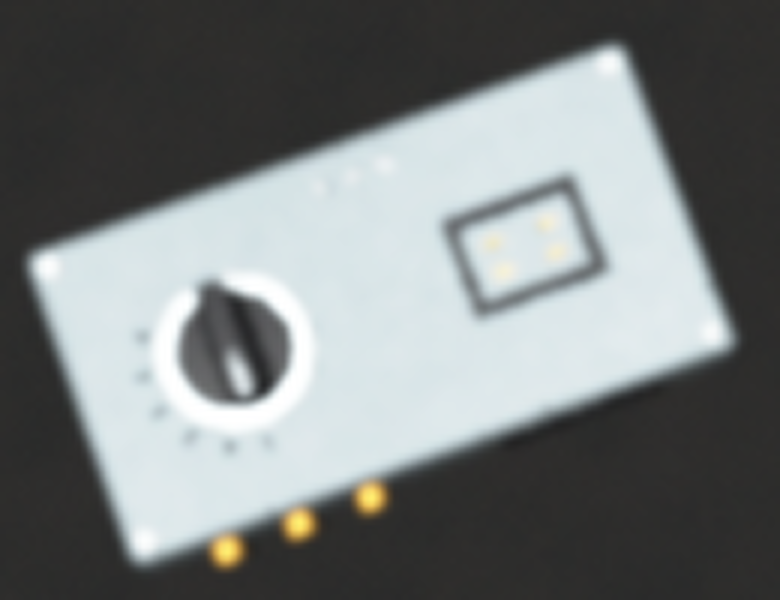

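```bash
cat > m.py <<'E'
from h import *
np.set_printoptions(precision=4,suppress=True)
ct=read_camera("top");cs=read_camera("scene")
def g(c,pts,ox,oy,s,z): return np.array([p2w(c,ox+(x+.5)/s-.5,oy+(y+.5)/s-.5,z)[:2] for x,y in pts])
def rep(n,P):
    e=np.roll(P,-1,0)-P; print(n,P.mean(0),"len",np.linalg.norm(e,axis=1),"ang",np.degrees(np.arctan2(e[:,1],e[:,0])))
E
python3 - <<'E'
from m import *
rep("relay s",g(cs,[(190,52),(272,160),(185,218),(100,108)],190,298,8,.04))
rep("relay t",g(ct,[(146,92),(235,80),(262,220),(170,235)],398,195,8,.04))
rep("tester",g(ct,[(618,40),(740,345),(135,568),(26,258)],225,200,6,.05))
S=g(ct,[(570,175),(608,268),(482,318),(443,222)],225,200,6,.06);rep("socket",S)
K=g(ct,[(240,388),(205,290)],225,200,6,.096);rep("knob",K)
rep("disc",g(ct,[(235,350)],225,200,6,.064))
E
```

```text
relay s [ 0.6197 -0.2051] len [0.0389 0.0253 0.0395 0.026 ] ang [   7.857   -80.9129 -171.0711   97.8228]
relay t [ 0.6211 -0.206 ] len [0.0272 0.0434 0.0282 0.0441] ang [ -83.7255 -172.6634   97.7908    6.1341]
tester [0.5424 0.1189] len [0.1308 0.2504 0.1292 0.2484] ang [-160.4114  108.6756   18.7102  -70.9466]
socket [0.5613 0.0618] len [0.0396 0.0529 0.0408 0.053 ] ang [-159.7651  110.2339   20.4414  -70.987 ]
knob [0.5233 0.1776] len [0.0397 0.0397] ang [  18.6086 -161.3914]
disc [0.5229 0.1754] len [0.] ang [0.]
```

The relay crop shows the white case with its tab, and both cameras agree to about 1.5 mm. It lies at (0.620, -0.205) with its long axis at about 8°. The tester's yaw is about 19.3°, with the socket at (0.562, 0.062) and the knob at (0.523, 0.176), and the measured sizes match the given ones.

```bash
python3 -c "
from h import *
print(*delta([.620,-.2053,.30],np.radians(-82)))"
```

```text
[ 2.3722 -0.7549  0.5215] [-0.0004  0.      0.0949]
```

Call:
arm_command([
  [0.2, -0.06, 0.04, 0, 0, 0],
  [0.4, -0.12, 0.08, 0, 0, 0],
  [0.6, -0.19, 0.12, 0, 0, 0],
  [0.8, -0.25, 0.16, 0, 0, 0],
  [1.0, -0.31, 0.2, 0, 0, 0],
], fingers=-0.1, force=8)

```text
t: 0.82
tool_pos: [0.4101, -0.4014, 0.3643]
orientation: [-3.066, -0.682, 0.0]
force: [1.8, 0.0, -0.5]
opening: 0.0521
gripper_force: 0.0
```

Call:
arm_command([
  [0.2, -0.06, 0.04, 0, 0, 0.02],
  [0.4, -0.12, 0.08, 0, 0, 0.04],
  [0.6, -0.19, 0.12, 0, 0, 0.06],
  [0.8, -0.25, 0.16, 0, 0, 0.08],
  [1.0, -0.31, 0.2, 0, 0, 0.095],
])

```text
t: 1.45
tool_pos: [0.5649, -0.2604, 0.3243]
orientation: [-3.134, -0.216, 0.0]
force: [0.5, 0.2, 0.0]
opening: 0.0512
gripper_force: 0.0
```

```bash
python3 -c "
from h import *
print(*delta([.620,-.2053,.27],np.radians(-82)))"
```

```text
[ 0.3106 -0.2353  0.2713] [-0.      0.0001 -0.0007]
```

Call:
arm_command([
  [0.1, -0.08, 0.09, 0, 0, 0],
  [0.2, -0.16, 0.18, 0, 0, 0],
  [0.311, -0.235, 0.271, 0, 0, 0],
  [0.311, -0.235, 0.271, 0, 0, 0],
  [0.311, -0.235, 0.271, 0, 0, 0],
])

```text
t: 2.08
tool_pos: [0.619, -0.2067, 0.2708]
orientation: [3.134, 0.219, -0.0]
force: [-0.7, -0.7, -0.4]
opening: 0.0516
gripper_force: 0.0
```

Run:
```python
from h import *
print(*delta([.620,-.2053,.201],np.radians(-82)),read_state()["tool_pos"])
a=snap("scene","a.png",(160,240,290,360),5)
```

```text
[ 0.0062 -0.0062  0.3488] [ 0.0001  0.0001 -0.    ] [ 0.6189665  -0.20667818  0.27075881]
```

View pics/a.png

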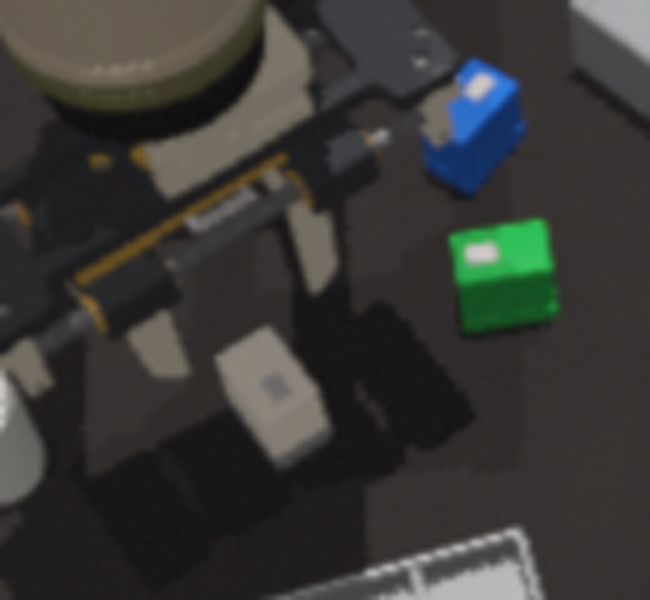

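The gripper is lined up over the white relay at crop pixel (272,395), and the green and blue blocks are clear of the fingers. I lower and grip.

Call:
arm_command([
  [0.006, -0.006, 0.09, 0, 0, 0],
  [0.006, -0.006, 0.18, 0, 0, 0],
  [0.006, -0.006, 0.27, 0, 0, 0],
  [0.006, -0.006, 0.32, 0, 0, 0],
  [0.006, -0.006, 0.349, 0, 0, 0],
])

```text
t: 2.75
tool_pos: [0.6199, -0.2049, 0.1995]
orientation: [-3.133, -0.219, 0.002]
force: [0.0, -0.4, 0.1]
opening: 0.0509
gripper_force: 0.0
```

Call:
arm_command([
  [0, 0, 0, 0, 0, 0],
  [0, 0, 0, 0, 0, 0],
  [0, 0, 0, 0, 0, 0],
  [0, 0, 0, 0, 0, 0],
  [0, 0, 0, 0, 0, 0],
], fingers=0.35, force=8)

```text
t: 3.38
tool_pos: [0.6202, -0.205, 0.201]
orientation: [3.134, 0.219, 0.0]
force: [0.5, 0.7, -0.2]
opening: 0.0305
gripper_force: 0.0
```

Call:
arm_command([
  [0, 0, 0, 0, 0, 0],
  [0, 0, 0, 0, 0, 0],
  [0, 0, 0, 0, 0, 0],
  [0, 0, 0, 0, 0, 0],
  [0, 0, 0, 0, 0, 0],
], fingers=0.6, force=8)

```text
t: 4.0
tool_pos: [0.6202, -0.205, 0.2008]
orientation: [3.134, 0.219, 0.0]
force: [-0.2, 0.7, 1.4]
opening: 0.0258
gripper_force: 8.0
```

Call:
arm_command([
  [0, 0, -0.08, 0, 0, 0],
  [0, 0, -0.2, 0, 0, 0],
  [0, 0, -0.35, 0, 0, 0],
  [0, 0, -0.48, 0, 0, 0],
  [0, 0, -0.55, 0, 0, 0],
])

```text
t: 4.62
tool_pos: [0.6207, -0.2052, 0.3137]
orientation: [3.132, 0.219, 0.005]
force: [-1.0, 0.4, -0.8]
opening: 0.026
gripper_force: 8.0
```

```bash
python3 -c "
from h import *
s=read_state();print(s['gripper_force'],s['opening'])
print(*delta([.562,.0622,.31],np.radians(19.3)))"
```

```text
7.999992370605469 0.025997117792267103
[-0.1049 -1.3648  0.0158] [ 1.300e-03 -2.000e-04 -5.629e-01]
```

Call:
arm_command([
  [0, -0.08, 0, 0, 0, -0.04],
  [-0.02, -0.24, 0, 0, 0, -0.09],
  [-0.03, -0.42, 0, 0, 0, -0.14],
  [-0.05, -0.6, 0, 0, 0, -0.2],
  [-0.05, -0.75, 0, 0, 0, -0.25],
])

```text
t: 5.25
tool_pos: [0.5888, -0.0566, 0.3106]
orientation: [-2.807, -1.409, 0.001]
force: [-0.2, 0.5, -1.0]
opening: 0.0262
gripper_force: 8.0
```

```bash
python3 -c "
from h import *
s=read_state();print(s['gripper_force'],s['opening'])
print(*delta([.562,.0622,.31],np.radians(19.3)))"
```

```text
7.998254299163818 0.02616681105657825
[ 0.3963 -0.4623  0.0031] [-2.00e-04 -0.00e+00 -3.11e-01]
```

Call:
arm_command([
  [0.1, -0.12, 0, 0, 0, -0.05],
  [0.2, -0.24, 0, 0, 0, -0.1],
  [0.3, -0.35, 0, 0, 0, -0.15],
  [0.36, -0.43, 0, 0, 0, -0.2],
  [0.396, -0.462, 0, 0, 0, -0.25],
])

```text
t: 5.88
tool_pos: [0.5628, 0.0622, 0.3106]
orientation: [-2.054, -2.377, 0.001]
force: [1.1, -0.3, -0.7]
opening: 0.0258
gripper_force: 8.0
```

Call:
arm_command([
  [0, 0, 0, 0, 0, -0.04],
  [0, 0, 0, 0, 0, -0.061],
  [0, 0, 0, 0, 0, -0.061],
  [0, 0, 0, 0, 0, -0.061],
  [0, 0, 0, 0, 0, -0.061],
])

```text
t: 6.5
tool_pos: [0.5633, 0.061, 0.3107]
orientation: [-1.826, -2.556, 0.0]
force: [0.2, 0.4, -0.3]
opening: 0.026
gripper_force: 8.0
```

Run:
```python
from h import *
s=read_state();print(s['gripper_force'],s['opening'],s['tool_pos'])
print(*delta([.562,.0622,.243],np.radians(19.3)))
```

```text
7.999988794326782 0.02596887080335741 [0.56332024 0.06097402 0.31070361]
[ 0.0079 -0.0042  0.3385] [-0.     -0.     -0.0022]
```

Call:
arm_command([
  [0.008, -0.004, 0.06, 0, 0, -0.002],
  [0.008, -0.004, 0.14, 0, 0, -0.002],
  [0.008, -0.004, 0.2, 0, 0, -0.002],
  [0.008, -0.004, 0.21, 0, 0, -0.002],
  [0.008, -0.004, 0.21, 0, 0, -0.002],
])

```text
t: 7.12
tool_pos: [0.5621, 0.0623, 0.2685]
orientation: [-1.817, -2.562, 0.0]
force: [0.1, 0.6, -0.5]
opening: 0.0259
gripper_force: 8.0
```

Run:
```python
from h import *
s=read_state();print(s['gripper_force'],s['opening'],s['tool_pos'],delta([.562,.0622,.251],np.radians(19.3)))
snap("scene","b.png",(265,180,395,280),6)
```

```text
8.000006228685379 0.02589133356998169 [0.56207744 0.06228965 0.26851579] (array([-0.0003, -0.0005,  0.0876]), array([-0.0001, -0.    ,  0.0001]))
```

View pics/b.png

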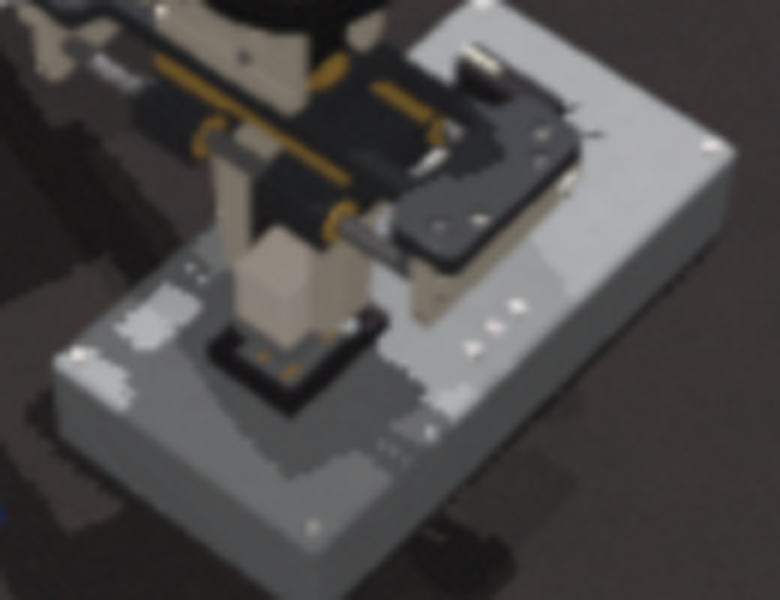

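The relay hangs over the socket: the rim corners are at crop (208,350), (290,415) and (388,320), and the lowest relay vertex is near (290,347). I check these against projections.

Run:
```python
from h import *
np.set_printoptions(precision=1,suppress=True)
c=read_camera("scene");a=np.radians(19.3);ex=np.array([np.cos(a),np.sin(a)]);ey=np.array([-ex[1],ex[0]])
o=np.array([.562,.0622])
def p(x,y,z):
    u,v=w2p(c,[*(o+ex*x+ey*y),z]); return np.array([(u-265+.5)*6-.5,(v-180+.5)*6-.5])
for n,hx,hy,z in(("rim",.0205,.0275,.06),("rbot",.013,.02,.0675),("foot",.013,.02,.0765),("rtop",.013,.02,.1075)):
    print(n,*[p(sx*hx,sy*hy,z) for sx,sy in((-1,-1),(1,-1),(1,1),(-1,1))])
```

```text
rim [206.9 349.7] [292.5 409.4] [390.6 317.2] [305.6 260.1]
rbot [235.8 335.5] [290.3 373.1] [362.1 306.3] [307.9 269.8]
foot [235.4 320.2] [290.2 358. ] [362.5 291. ] [307.9 254.4]
rtop [233.9 266.3] [290.  304.4] [363.9 236.8] [308.1 199.9]
```

Run:
```python
from h import *
snap("scene","c.png",(295,210,335,252),14)
```

```text
(no output)
```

View pics/c.png

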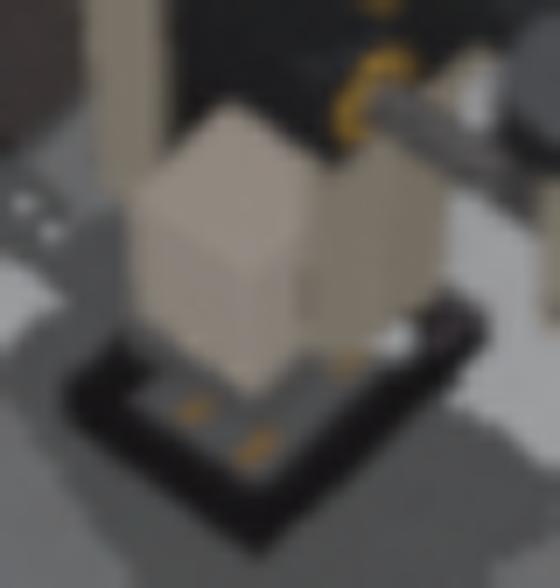

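Both views match the projections within about 2 mm, with the relay perhaps 1 mm too far towards +y. I shift -1 mm along tool x and lower slowly.

Call:
arm_command([
  [-0.005, 0, 0.015, 0, 0, 0],
  [-0.005, 0, 0.03, 0, 0, 0],
  [-0.005, 0, 0.04, 0, 0, 0],
  [-0.005, 0, 0.048, 0, 0, 0],
  [-0.005, 0, 0.055, 0, 0, 0],
])

```text
t: 7.9
tool_pos: [0.5624, 0.0614, 0.2576]
orientation: [-1.817, -2.563, 0.0]
force: [-0.4, 0.4, -0.4]
opening: 0.0261
gripper_force: 8.0
```

Call:
arm_command([
  [0, 0, 0.006, 0, 0, 0],
  [0, 0, 0.012, 0, 0, 0],
  [0, 0, 0.018, 0, 0, 0],
  [0, 0, 0.022, 0, 0, 0],
  [0, 0, 0.025, 0, 0, 0],
])

```text
t: 8.52
tool_pos: [0.5624, 0.0614, 0.2527]
orientation: [-1.817, -2.563, 0.0]
force: [-0.1, 0.3, -1.4]
opening: 0.026
gripper_force: 8.0
```

No contact force so far, so I take the last 2 mm slowly until it touches.

Call:
arm_command([
  [0, 0, 0.002, 0, 0, 0],
  [0, 0, 0.004, 0, 0, 0],
  [0, 0, 0.006, 0, 0, 0],
  [0, 0, 0.008, 0, 0, 0],
  [0, 0, 0.01, 0, 0, 0],
])

```text
t: 9.15
tool_pos: [0.5624, 0.0614, 0.2508]
orientation: [1.817, 2.563, 0.0]
force: [-1.7, 0.0, 1.0]
opening: 0.0262
gripper_force: 8.0
```

```bash
python3 -c "
from h import *
s=read_state();print(s['force'],s['wrist_torque'],s['tool_pos'])"
```

```text
[-1.70555332  0.04375818  1.04353869] [-0.01295618  0.05253788 -0.01211639] [0.56241977 0.06135483 0.2507828 ]
```

Call:
arm_command([
  [0, 0, 0.001, 0, 0, 0],
  [0, 0, 0.003, 0, 0, 0],
  [0, 0, 0.004, 0, 0, 0],
  [0, 0, 0.005, 0, 0, 0],
  [0, 0, 0.005, 0, 0, 0],
])

```text
t: 9.78
tool_pos: [0.5625, 0.0614, 0.2508]
orientation: [1.817, 2.563, 0.0]
force: [-4.7, -0.2, 8.9]
opening: 0.0262
gripper_force: 8.0
```

The contact is at the expected seat height, with TCP z at 0.2508. I release and rise.

Call:
arm_command([
  [0, 0, -0.004, 0, 0, 0],
  [0, 0, -0.004, 0, 0, 0],
  [0, 0, -0.004, 0, 0, 0],
  [0, 0, -0.004, 0, 0, 0],
  [0, 0, -0.004, 0, 0, 0],
], fingers=0.1)

```text
t: 10.4
tool_pos: [0.5624, 0.0613, 0.2504]
orientation: [-1.817, -2.563, 0.0]
force: [-0.4, -0.1, 0.0]
opening: 0.0417
gripper_force: 0.0
```

Call:
arm_command([
  [0, 0, -0.1, 0, 0, 0],
  [0, 0, -0.2, 0, 0, 0],
  [0, 0, -0.3, 0, 0, 0],
  [0, 0, -0.4, 0, 0, 0],
  [0, 0, -0.5, 0, 0, 0],
])

```text
t: 11.02
tool_pos: [0.5624, 0.0613, 0.3524]
orientation: [1.817, 2.562, 0.001]
force: [0.6, 0.1, -0.5]
opening: 0.0421
gripper_force: 0.0
```

Run:
```python
from h import *
print(*delta([.5227,.1756,.33],np.radians(109.3)),read_state()["opening"])
```

```text
[0.605  0.0015 0.1117] [ 1.000e-04  3.000e-04 -4.999e-01] 0.04205285616099557
```

Call:
arm_command([
  [0.12, 0, 0, 0, 0, -0.05],
  [0.25, 0, 0, 0, 0, -0.1],
  [0.38, 0, 0, 0, 0, -0.15],
  [0.5, 0, 0, 0, 0, -0.2],
  [0.605, 0.001, 0, 0, 0, -0.25],
])

```text
t: 11.65
tool_pos: [0.5222, 0.1764, 0.3514]
orientation: [0.69, 3.065, 0.0]
force: [-0.0, 0.1, 0.3]
opening: 0.042
gripper_force: 0.0
```

Call:
arm_command([
  [0, 0, 0, 0, 0, -0.05],
  [0, 0, 0, 0, 0, -0.1],
  [0, 0, 0, 0, 0, -0.15],
  [0, 0, 0, 0, 0, -0.2],
  [0, 0, 0, 0, 0, -0.25],
])

```text
t: 12.28
tool_pos: [0.5226, 0.1756, 0.3513]
orientation: [-0.535, 3.095, 0.0]
force: [-0.3, -0.2, -0.3]
opening: 0.0418
gripper_force: 0.0
```

Run:
```python
from h import *
print(*delta([.5227,.1756,.253],np.radians(109.3)),read_state()["tool_pos"])
a=snap("scene","d.png",(265,160,395,280),5)
```

```text
[-4.000e-04 -3.000e-04  4.917e-01] [-0.      0.0001  0.0018] [0.52259048 0.17562145 0.35133199]
```

View pics/d.png

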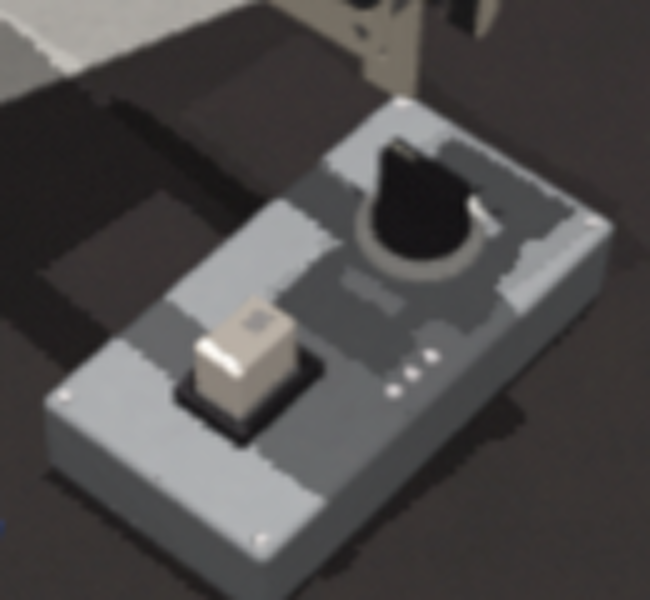

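The relay sits upright in the rim (crop 245,360) and the knob is at home (crop 420,200). I go down onto the bar and grip.

Call:
arm_command([
  [0, 0, 0.12, 0, 0, 0.002],
  [0, 0, 0.24, 0, 0, 0.002],
  [0, 0, 0.36, 0, 0, 0.002],
  [0, 0, 0.44, 0, 0, 0.002],
  [0, 0, 0.48, 0, 0, 0.002],
])

```text
t: 12.95
tool_pos: [0.5224, 0.1756, 0.2539]
orientation: [0.516, -3.098, 0.0]
force: [-0.1, -0.1, 0.2]
opening: 0.0416
gripper_force: 0.0
```

Call:
arm_command([
  [0, 0, 0, 0, 0, 0],
  [0, 0, 0, 0, 0, 0],
  [0, 0, 0, 0, 0, 0],
  [0, 0, 0, 0, 0, 0],
  [0, 0, 0, 0, 0, 0],
], fingers=0.55, force=8)

```text
t: 13.58
tool_pos: [0.5226, 0.1756, 0.2548]
orientation: [-0.517, 3.098, 0.0]
force: [-0.7, 0.1, 0.4]
opening: 0.021
gripper_force: 0.0
```

Call:
arm_command([
  [0, 0, 0, 0, 0, 0],
  [0, 0, 0, 0, 0, 0],
  [0, 0, 0, 0, 0, 0],
  [0, 0, 0, 0, 0, 0],
  [0, 0, 0, 0, 0, 0],
], fingers=0.9, force=30)

```text
t: 14.2
tool_pos: [0.5223, 0.1764, 0.2546]
orientation: [0.518, -3.098, -0.003]
force: [-2.0, 5.2, 2.5]
opening: 0.0139
gripper_force: 30.0
```

Run:
```python
from h import *
s=read_state();print(s["force"],s["wrist_torque"],s["tool_pos"],s["opening"],s["gripper_force"])
y=R.from_rotvec(s["orientation"]).as_matrix()[:,1];print(np.degrees(np.arctan2(y[1],y[0])))
```

```text
[-2.04310606  5.18750278  2.47392174] [ 0.93608395  0.2410868  -0.10658063] [0.52227636 0.17643905 0.25463912] 0.013905741995034268 29.997372329235077
108.97669968012062
```

Gripped at 13.9 mm opening and 30 N. I recentre by 0.8 mm along tool y and turn clockwise, which is positive about tool z.

Call:
arm_command([
  [0, 0.004, 0, 0, 0, 0.03],
  [0, 0.004, 0, 0, 0, 0.07],
  [0, 0.004, 0, 0, 0, 0.11],
  [0, 0.004, 0, 0, 0, 0.16],
  [0, 0.004, 0, 0, 0, 0.2],
])

```text
t: 14.82
tool_pos: [0.5222, 0.1773, 0.2547]
orientation: [-0.472, -3.106, -0.003]
force: [-0.0, 6.1, 0.1]
opening: 0.0135
gripper_force: 30.0
```

Run:
```python
from h import *
s=read_state();print(s["force"],s["wrist_torque"],s["tool_pos"],s["opening"],s["gripper_force"])
y=R.from_rotvec(s["orientation"]).as_matrix()[:,1];print(np.degrees(np.arctan2(y[1],y[0])))
```

```text
[-0.04853631  6.13248753  0.08113594] [ 1.06612981 -0.05652652  0.13620434] [0.52216141 0.17725536 0.25466908] 0.013531087421773036 30.01401275396347
72.7337877114916
```

Call:
arm_command([
  [0, 0, 0, 0, 0, 0.04],
  [0, 0, 0, 0, 0, 0.09],
  [0, 0, 0, 0, 0, 0.13],
  [0, 0, 0, 0, 0, 0.17],
  [0, 0, 0, 0, 0, 0.19],
])

```text
t: 15.45
tool_pos: [0.5224, 0.1776, 0.2546]
orientation: [-1.362, -2.831, -0.005]
force: [2.0, 8.9, -3.4]
opening: 0.0139
gripper_force: 30.0
```

Call:
arm_command([
  [0, 0, 0, 0, 0, 0.003],
  [0, 0, 0, 0, 0, 0.006],
  [0, 0, 0, 0, 0, 0.006],
  [0, 0, 0, 0, 0, 0.006],
  [0, 0, 0, 0, 0, 0.006],
])

```text
t: 16.08
tool_pos: [0.5224, 0.1777, 0.2547]
orientation: [-1.384, -2.82, -0.005]
force: [2.8, 7.7, -2.6]
opening: 0.014
gripper_force: 30.0
```

Run:
```python
from h import *
s=read_state();print(s["force"],s["wrist_torque"],s["tool_pos"],s["opening"],s["gripper_force"])
y=R.from_rotvec(s["orientation"]).as_matrix()[:,1];print(np.degrees(np.arctan2(y[1],y[0])))
a=snap("top","e.png",(240,210,340,285),8)
```

```text
[ 2.7727085   7.67801675 -2.59509438] [ 1.45917966 -0.35496475  0.12256042] [0.52239847 0.17766615 0.2546625 ] 0.014000458886626824 30.00563621520996
37.71509953535926
```

View pics/e.png

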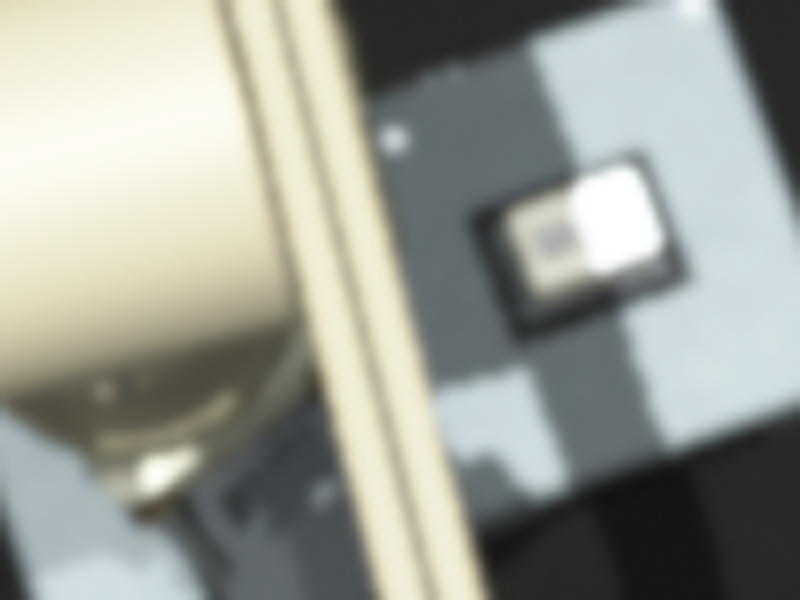

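The relay is seated and the knob is hidden by the arm. Measured turn is about 71.4°, and the torque of 0.12 N m equals the pure spring value at a stop. I trim by +0.5°, check that it is stable, and hand in.

Call:
arm_command([
  [0, 0, 0, 0, 0, 0.001],
  [0, 0, 0, 0, 0, 0.003],
  [0, 0, 0, 0, 0, 0.003],
  [0, 0, 0, 0, 0, 0.003],
  [0, 0, 0, 0, 0, 0.003],
])

```text
t: 16.75
tool_pos: [0.5224, 0.1777, 0.2547]
orientation: [-1.397, -2.813, -0.005]
force: [2.7, 8.2, -3.2]
opening: 0.0136
gripper_force: 30.0
```

Run:
```python
from h import *
s=read_state();print(s["force"],s["wrist_torque"],s["opening"],s["gripper_force"])
y=R.from_rotvec(s["orientation"]).as_matrix()[:,1];print(np.degrees(np.arctan2(y[1],y[0])))
snap("scene","f.png",(265,160,395,280),5)
```

```text
[ 2.73441408  8.17095411 -3.2317576 ] [ 1.51240911 -0.44975527  0.19924196] 0.013554264520465806 30.00757098197937
37.17660065457776
```

View pics/f.png

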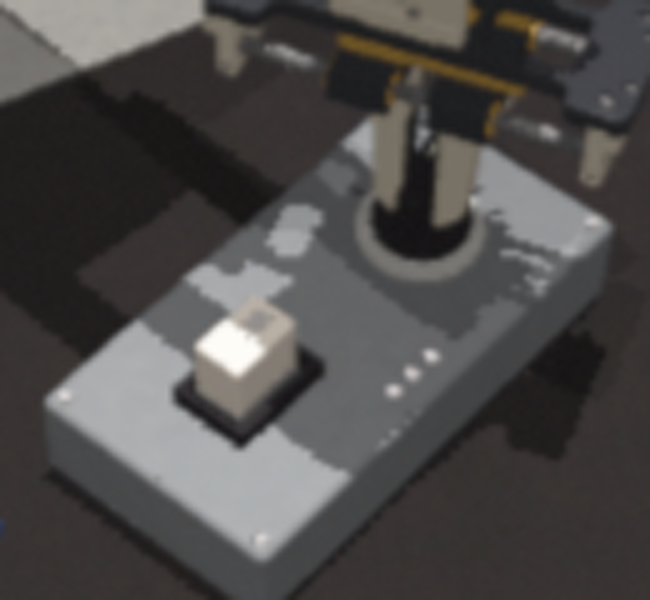

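The bar is held between the fingers, turned about 71.9°, and the relay is still seated.

```bash
python3 -c "
from plant import *
print(close_job())"
```

```text
the job is handed in; nothing more can be done
None
```

The job is handed in: the relay is seated upright in the socket and released, and the knob is held with 30 N of grip about 72° clockwise, at its third stop (angle from the gripper's turn; the arm hid the pointer).

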